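# Hold a gel cassette down on its casting gasket while a colleague fastens it

### The arm

A 6-joint arm with a two-finger parallel gripper is mounted at the origin on a cart in front of the work surface, level with it; the furniture and walls round the work are solid. World frame = base frame: x ahead of the robot, y to its left, z up, the work surface at z = 0. Lengths are in m, angles in rad, forces in N, time in s.
With the tool pointing down it reaches from about 0.3 to 1 m from the base axis. Payload 5.1 kg.
Tool frame: the origin (TCP) lies at the very end of the fingers, on their centre line; the grasp point (between the pads) lies 19 mm behind it; z points along the fingers, y is the direction in which the jaws open and shut (so a half turn about z gives the same grasp; the last joint's range is limited). The gripper opens to 95 mm and grips with 3 to 60 N. Pads are 20 mm wide; open, the fingers measure 119 mm over their backs; the gripper's body (75 mm by 180 mm) begins 59 mm behind the grasp point.
Start: joints at [1.12, 0.124, 1.65, -0, 1.367, -0.083], TCP at [0.234, 0.607, 0.187] pointing down, gripper open.
Joint ranges: [-2.61, 2.61], [-1.02, 2.33], [0.03, 2.71], [-1.35, 4.49], [0.32, 2.68], [-2.91, 2.91]. Speed limits (rad/s): [2.57, 2.57, 3.14, 3.14, 3.14, 3.14].

### API

Orientations are given as [roll, pitch, yaw] about the fixed x, y, z axes, in that order (R = Rz(yaw) Ry(pitch) Rx(roll)).
In Python, from station import manip gives the robot as it stands.
- The arm moves only by the shell command python3 -m inch 'ROWS' [FORCE]. ROWS is JSON, a list of rows, each an object of numbers: "dx", "dy", "dz": the shift along the tool's x, y, z in mm; "wx", "wy", "wz": the turn, a rotation vector about the tool's x, y, z in rad; "gripper": the closure, from -1 (fully open) to 1 (shut). A call has exactly 8 rows; each row is the pose to reach, as a shift and turn from the pose commanded when the call began, along the tool's axes at that moment; what a row does not reach only later rows make up. A row lasts 1/8 s, in which the tool goes at most 62.5 mm and 10.7 degrees, less where a joint would pass 70% of its speed; a pose out of reach is approached as far as the arm can. A call with a gripper value outside its range is refused whole. The fingers move at their own pace and stop on an object; FORCE is the grip in N (left out, the last holds). Time passes only in rows, so rows that repeat a pose let the fingers close, or fill a call up. It gives the time, the measured TCP pose, the force and the opening at its end, in the units of the state.
- manip.get_state(): the state, without advancing time (a new reading comes with each control period).
- manip.read_camera(name): name is "scene" or "top" or "wrist"; returns a dict with "image" (480x640x3 uint8, blue, green, red), "fx", "fy", "cx", "cy" (pixels), "R" (3x3) and "t" (3): a world point X has camera coordinates R X + t; the wrist camera has in their place "T_tool_cam" (4x4, takes a point from camera to tool coordinates, whose origin is the TCP and whose axes are the flange's). Camera axes: x right, y down, z forward; pixel columns grow to the right and rows downward; lengths in m; the calibration is good to about 2 mm. A picture is of the moment at which its call begins: read the wrist's pose just before it. There is no depth.
- manip.hand_in(): hands the job in, once; it reports no verdict.
Trained networks look in a picture, given as the dict that the camera call returned (one of the last four; its "shot" number tells which), for a name from the list of things; names that differ only in an ending like _2 or _b are one class to them, and where a whole thing is asked for, a point or a joint stands for the part that bears it (a point fixed in the world has none). Each returns a list of dicts, best first, with "score" (0 to 1); they miss things now and then, are a little off and sometimes report something else, mostly with a low value. They report only what shows in the picture. A call takes as long as a camera call. They do not tell look-alikes from the thing itself.
- manip.silhouettes(picture, thing): "pixels" (480x640 bool, what is visible of it) and "point" ([column, row] in pixels, amid what is visible of it).
The state is a dict: "clock": time; "joint_positions": joint angles; "qd": joint speeds; "tau": joint torques, N m; "ee_pos": TCP position; "eef_rot": TCP orientation; "force": force on the tool from outside, world axes, zero at the start; "wrist_torque": the same for the moment, N m; "gripper_width": opening from 0.0 (shut) to 1.0 (fully open).
Only numpy, scipy, OpenCV 4.12 (cv2) and the standard library are available. Lean on these libraries where they do the work, as an engineer would, in place of code of your own. Each camera call takes 0.05 s, during which the arm holds its last target.

### The job

Lift the assembled gel cassette (two glass plates in a grey frame) out of the freely spinning drying carousel, leaving the single plates and everything else on the bench as they are, and lower it upright between the end channels of the casting stand, its shorter glass plate towards the stand's open front. Press it straight down on the rubber gasket with a steady 10 newtons or so (the gasket gives about 5 mm; never more than 18 newtons, or the glass may crack). Finish while still gripping and pressing it, so that a colleague can swing the two hold-down dogs over the frame and tighten them.

Things in the scene. Friction and masses are not known exactly. Their poses are not given: they have to be found in the camera images.
- cassette_mid (a point): Centre, half-way up, of the gel cassette, 100 mm wide (its y) and 90 mm high (its z, up): lower and upper edge are 45 mm below and above. It stands upright in a carousel slot. Between the end cheeks the glass sandwich is 84 mm wide and 12 mm thick (its x); 0.2 kg. Grip the glass front to back, 30 to 80 mm above the lower edge.
- cassette: The same cassette; origin at the centre of its lower edge, same axes. Two grey frame cheeks at the ends, each 8 mm wide, 16 mm thick, 60 mm high from the lower edge; a thin grey rail on each face, 16 to 24 mm above the lower edge. The shorter glass plate (80 mm high) is on its -x side, the front, the taller (90 mm) on +x.
- cassette_front (a point): Point on the outer face of the cassette's shorter glass plate, half-way up, 6 mm to the -x side of cassette_mid.
- carousel: Round steel tray of the drying carousel, 232 mm across, spinning freely about its upright axis; origin on the axis, 22 mm above the bench. White rails (top 34 mm above the bench) carry the plates, white pegs (tops 61 mm above the bench) form slots. The cassette's slot, 18 mm wide, lies 54 mm from the axis on the carousel's +x side; the cassette's width is along its y.
- single_plate_1: Single loose glass plate, 100 x 75 x 4 mm, upright in a narrow slot of the carousel 16 mm to the -x side of its axis; to be left. Origin at the centre of its lower edge.
- single_plate_2: As single_plate_1, 54 mm to the -x side of the axis; to be left.
- stand: Casting stand, fixed on the bench: white base 110 (x) x 176 (y) x 16 mm; origin under its centre on the bench, +x to its back fence, -x its open front. Fence and end channels, 66 mm high, with flares to 78 mm; channels 22 mm wide front to back (for 16) and 108 mm end to end (for 100), centred on the origin. Fixed dogs on studs 77 mm to either side, up to 122 mm above the bench, are swung clear.
- gasket_top (a point): Centre of the gasket's upper face; 32 mm above the bench when nothing presses on it. The gasket is a strip 18 x 106 x 16 mm.
- gasket (a joint): How far the gasket is squeezed down, in m: 0 free, 0.010 squashed flat. It pushes back with 2 N per mm, so 10 N is 0.005; the cassette's weight alone gives about 0.001.
- reagent_bottle: Small brown bottle with a white cap, 36 mm across, 75 mm high; bystander, origin under its centre.
- specimen_cup: White-lidded specimen cup, 53 mm across, 59 mm high; bystander, origin under its centre.
- pen: Marker pen lying on the bench near the robot, 135 x 16 x 18 mm; bystander.
Mind the look-alikes: they are no part of the job. Leave any turquoise look-alike of the single_plate_1 alone.

How it is judged:
On the way, in this order (a step that is already met when the one before it is completed fails the run):
1. the cassette is lifted clear of the carousel in the gripper (height (world z) of cassette_mid above 0.125 m and contact force between cassette and carousel below 0.1 N and contact force between the fingers and cassette above 2 N), for 0.1 s.
2. it is seated in the stand, short plate to the front, and pressed on the gasket with 6 to 14 N (value of joint gasket between 0.003 and 0.007 m and contact force between cassette and stand above 5 N and horizontal distance between cassette_mid and gasket_top below 0.008 m and angle between the x axis of cassette and the x axis of stand, either way round below 0.1 rad and angle between cassette_mid's own z axis and vertical below 0.07 rad and x of cassette_front in the frame of stand below 0 m and contact force between the fingers and cassette above 2 N), for 0.5 s.
At the end, for the whole second after the job is handed in: Still gripped and at rest, the cassette stands upright (4 degrees) in the stand, within 8 mm of the gasket's middle and 6 degrees of the stand's direction, shorter plate to the front, squeezing the gasket by 3 to 7 mm (6 to 14 N) through the last second; single plates still upright (all of step 2 and linear speed of cassette below 0.01 m/s and angle between each of single_plate_1, single_plate_2's own z axis and vertical below 0.3 rad); the arm keeps its last pose, push and grip.
It fails at once if the gasket is squeezed by more than 9 mm (18 N) (value of joint gasket above 0.009 m).
It fails at once if a single plate is lifted out or knocked over (height (world z) of any of single_plate_1, single_plate_2 above 0.06 m or angle between any of single_plate_1, single_plate_2's own z axis and vertical above 0.5 rad).
It fails at once if a bystander is pushed more than 3 cm (distance of any of reagent_bottle, specimen_cup, pen from where it was at the start of the episode above 0.03 m).
It also fails if it takes over 51 s, if anything falls off the work surface, if the arm or the gripper's body presses on something with over 40 N, if the wrist force passes 120 N, or if a joint passes its speed limit or range.

## Working session

There is one attempt and no reset: what is moved stays moved. The work goes in short steps, Python scripts to look and compute and a shell command to move; the robot and the scene stay as the last step left them, time stands still between calls to the robot, and variables do not carry over. Pictures are saved under pics/ and viewed, and the job is handed in when it is done.

```bash
ls; mkdir -p pics; python3 - <<'E'
from station import manip
import cv2,numpy as np
s=manip.get_state(); print({k:np.round(v,3).tolist() for k,v in s.items()})
for n in ("scene","top","wrist"):
    p=manip.read_camera(n); cv2.imwrite(f"pics/{n}0.png",p["image"])
    print(n,{k:np.round(v,4).tolist() for k,v in p.items() if k!="image"})
E
```

```text
pics
{'clock': 0.0, 'joint_positions': [1.12, 0.124, 1.652, -0.0, 1.367, -0.083], 'qd': [-0.001, -0.0, -0.001, -0.001, -0.001, 0.001], 'tau': [0.0, -41.762, -35.993, 0.078, 0.049, -0.0], 'ee_pos': [0.233, 0.606, 0.186], 'eef_rot': [-3.14, -0.0, 2.774], 'force': [-0.16, 0.135, -0.105], 'wrist_torque': [0.014, 0.005, 0.062], 'gripper_width': 1.002}
scene {'fx': 578.3445, 'fy': 578.3445, 'cx': 316.2553, 'cy': 254.4567, 'R': [[0.413, -0.9107, -0.0071], [-0.5762, -0.2552, -0.7765], [0.7053, 0.3247, -0.6301]], 't': [-0.2674, 0.3897, 0.7252], 'shot': 1}
top {'fx': 503.9746, 'fy': 503.9746, 'cx': 321.4954, 'cy': 247.1972, 'R': [[0.0149, -0.9999, 0.0066], [-0.9942, -0.0155, -0.1069], [0.107, -0.005, -0.9943]], 't': [-0.0204, 0.5714, 1.011], 'shot': 2}
wrist {'fx': 375.5689, 'fy': 375.5689, 'cx': 319.3165, 'cy': 237.0584, 'T_tool_cam': [[0.0009, -0.9606, -0.2778, 0.0783], [1.0, 0.0007, 0.0007, 0.0002], [-0.0005, -0.2778, 0.9606, -0.1971], [0.0, 0.0, 0.0, 1.0]], 'shot': 3}
```

View pics/scene0.png

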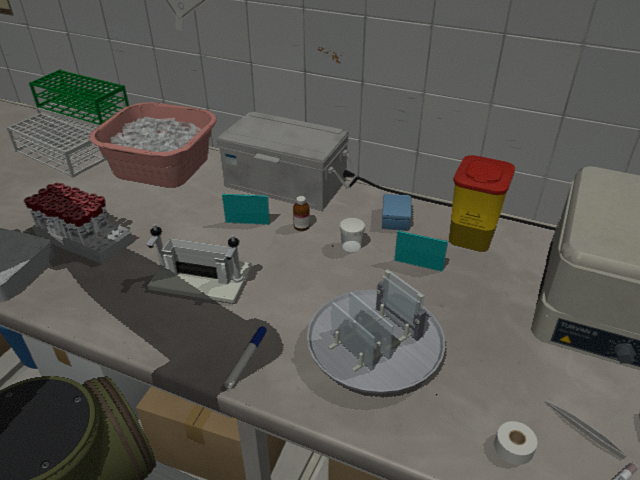

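View pics/top0.png

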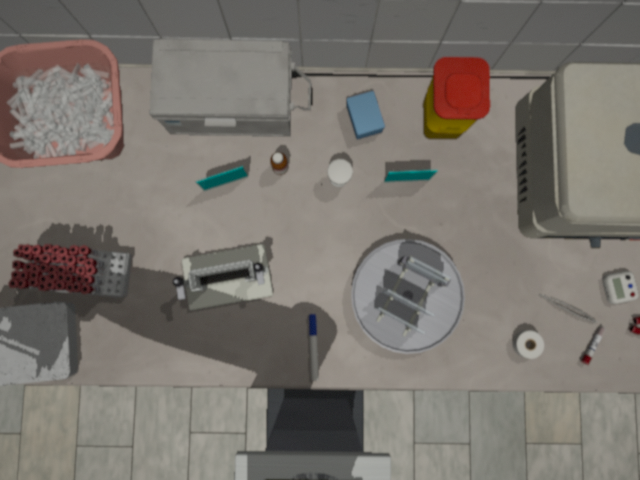

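View pics/wrist0.png

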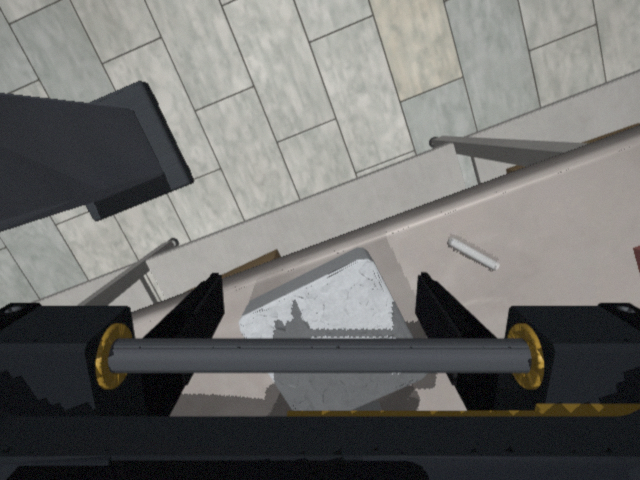

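The scene view shows the carousel around (377,340), with the cassette at (400,305), and the stand at (200,268). In the top view they are at (407,295), (425,268) and (225,276). Next come silhouettes and enlarged crops.

```bash
cat > h.py <<'E'
import numpy as np,cv2
from scipy.spatial.transform import Rotation as Ro
def proj(p,X):
    X=np.atleast_2d(X); c=X@np.array(p["R"]).T+np.array(p["t"])
    return np.c_[p["fx"]*c[:,0]/c[:,2]+p["cx"],p["fy"]*c[:,1]/c[:,2]+p["cy"]]
def ray(p,uv,z):
    R=np.array(p["R"]);t=np.array(p["t"]); C=-R.T@t
    d=R.T@np.array([(uv[0]-p["cx"])/p["fx"],(uv[1]-p["cy"])/p["fy"],1])
    return C+d*(z-C[2])/d[2]
def wristcam(p,s):
    T=np.array(p["T_tool_cam"]); M=np.eye(4); M[:3,:3]=Ro.from_euler("xyz",s["eef_rot"]).as_matrix(); M[:3,3]=s["ee_pos"]
    W=np.linalg.inv(M@T); q=dict(p); q["R"]=W[:3,:3]; q["t"]=W[:3,3]; return q
E
python3 - <<'E'
from station import manip
import cv2,numpy as np
from h import *
np.set_printoptions(precision=4,suppress=True)
P={}
for n in ("scene","top"):
    p=manip.read_camera(n); P[n]=p
    for th in ("cassette","carousel","single_plate_1","stand","reagent_bottle","specimen_cup","pen"):
        for i,d in enumerate(manip.silhouettes(p,th)):
            m=d["pixels"].astype(np.uint8); ys,xs=np.nonzero(m)
            print(n,th,round(d["score"],2),np.round(d["point"]),m.sum(),xs.min(),xs.max(),ys.min(),ys.max(), ray(p,d["point"],0.03)[:2])
            np.save(f"m_{n}_{th}_{i}.npy",m)
import pickle; pickle.dump(P,open("P.pkl","wb"))
t=P["top"]["image"]; s=P["scene"]["image"]
cv2.imwrite("pics/tc.png",cv2.resize(t[225:365,340:480],None,fx=4,fy=4,interpolation=cv2.INTER_CUBIC))
cv2.imwrite("pics/ts.png",cv2.resize(t[225:325,160:290],None,fx=5,fy=5,interpolation=cv2.INTER_CUBIC))
cv2.imwrite("pics/sc.png",cv2.resize(s[260:400,300:450],None,fx=4,fy=4,interpolation=cv2.INTER_CUBIC))
cv2.imwrite("pics/ss.png",cv2.resize(s[215:310,135:260],None,fx=5,fy=5,interpolation=cv2.INTER_CUBIC))
print(manip.get_state()["clock"])
E
```

```text
scene cassette 0.85 [402. 300.] 2007 376 426 270 337 [ 0.5824 -0.2006]
scene carousel 0.78 [380. 355.] 7380 307 444 290 393 [ 0.4406 -0.2083]
scene carousel 0.62 [351. 336.] 1411 332 374 303 368 [ 0.462  -0.1487]
scene single_plate_1 0.96 [374. 322.] 1255 349 392 293 357 [ 0.5088 -0.1743]
scene single_plate_1 0.88 [243. 205.] 1322 222 269 193 224 [0.7312 0.2164]
scene single_plate_1 0.68 [418. 250.] 1490 395 446 231 270 [ 0.7319 -0.1854]
scene single_plate_1 0.65 [354. 337.] 1493 331 374 302 368 [ 0.4614 -0.1559]
scene reagent_bottle 0.92 [298. 216.] 461 294 309 196 230 [0.7428 0.0868]
scene specimen_cup 0.97 [353. 230.] 733 339 364 218 252 [ 0.7433 -0.0415]
scene specimen_cup 0.42 [400. 303.] 2158 375 426 269 339 [ 0.5725 -0.1998]
scene pen 0.96 [245. 356.] 665 224 266 326 388 [ 0.3494 -0.0064]
top cassette 0.94 [425. 269.] 720 397 450 256 286 [ 0.5302 -0.2253]
top cassette 0.73 [406. 300.] 9243 351 464 240 353 [ 0.4663 -0.1865]
top carousel 0.86 [405. 299.] 9263 351 464 239 353 [ 0.4675 -0.1849]
top single_plate_1 0.8 [410. 175.] 473 385 436 170 182 [ 0.7279 -0.1951]
top single_plate_1 0.74 [401. 320.] 211 375 423 307 332 [ 0.4248 -0.1762]
top single_plate_1 0.71 [221. 181.] 576 197 246 167 190 [0.7083 0.2014]
top single_plate_1 0.62 [405. 305.] 301 383 433 290 315 [ 0.4557 -0.1838]
top stand 0.6 [227. 276.] 4698 173 272 245 310 [0.5082 0.1806]
top reagent_bottle 0.84 [281. 165.] 354 270 288 152 175 [0.7437 0.0753]
0.95
```

View pics/tc.png

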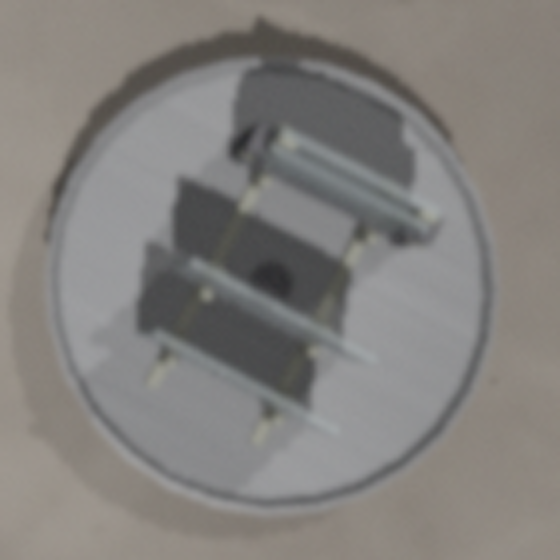

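View pics/ts.png

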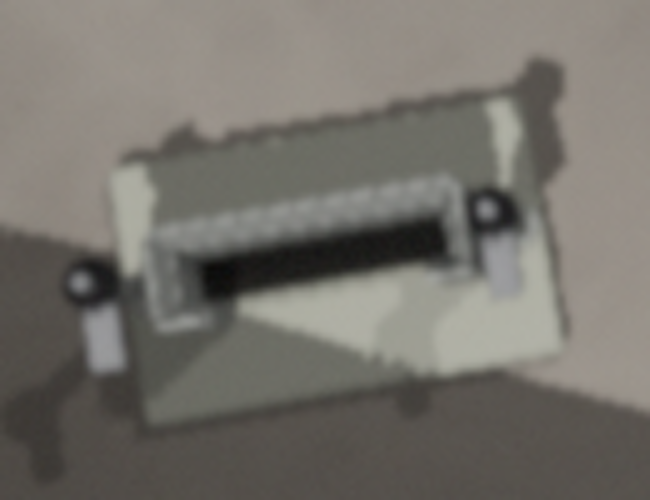

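View pics/sc.png

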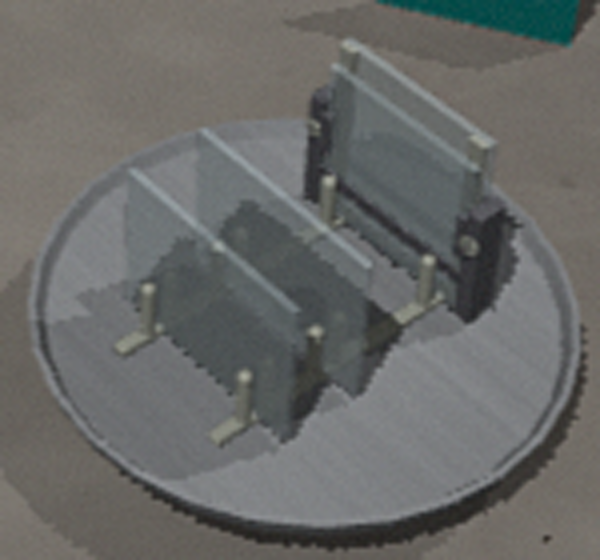

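View pics/ss.png

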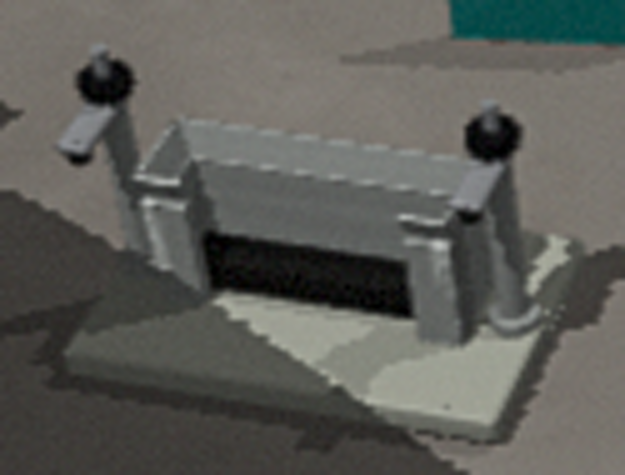

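```bash
cat > fit.py <<'E'
from h import *
import pickle
from scipy.optimize import least_squares
np.set_printoptions(precision=4,suppress=True)
P=pickle.load(open("P.pkl","rb"))
def tr(q,L): 
    L=np.array(L,float); c,s=np.cos(q[2]),np.sin(q[2])
    return np.c_[q[0]+c*L[:,0]-s*L[:,1],q[1]+s*L[:,0]+c*L[:,1],L[:,2]]
def fit(obs,q0,nz=False):
    def res(q):
        r=[]
        for cam,uv,L in obs:
            L=list(L)
            r.append(proj(P[cam],tr(q,[L]))[0]-uv)
        return np.concatenate(r)
    o=least_squares(res,q0,loss="soft_l1"); print(o.x,np.degrees(o.x[2])); print(res(o.x).reshape(-1,2)); return o.x
if __name__=="__main__":
    T=lambda u,v:(160+u/5-.4,225+v/5-.4); S=lambda u,v:(135+u/5-.4,215+v/5-.4)
    b=.016
    # stand local: +y left in top image
    st=[("top",T(112,165),(.055,.088,b)),("top",T(517,97),(.055,-.088,b)),("top",T(562,352),(-.055,-.088,b)),("top",T(145,428),(-.055,.088,b)),
     ("scene",S(70,352),(-.055,.088,b)),("scene",S(497,428),(-.055,-.088,b)),("scene",S(580,245),(.055,-.088,b))]
    print("stand");a=fit(st,[.5,.18,.15])
    P2=P["top"]
    for cam,f in (("top",lambda p:(5*(p[0]-160+.4),5*(p[1]-225+.4))),("scene",lambda p:(5*(p[0]-135+.4),5*(p[1]-215+.4)))):
        for L in [(0,.077,.115),(0,-.077,.115),(.011,.054,.066),(.011,-.054,.066),(-.011,.054,.066),(-.011,-.054,.066)]:
            print(cam,L,np.array(f(proj(P[cam],tr(a,[L]))[0])))
    T=lambda u,v:(340+u/4-.4,225+v/4-.4); S=lambda u,v:(300+u/4-.4,260+v/4-.4)
    ca=[("top",T(285,132),(.004,.042,.124)),("top",T(432,210),(.004,-.042,.124)),
      ("scene",S(345,45),(.004,.042,.124)),("scene",S(494,145),(.004,-.042,.124)),
      ("scene",S(333,68),(-.004,.042,.114)),("scene",S(477,170),(-.004,-.042,.114))]
    print("cass");fit(ca,[.53,-.22,-.5])
    r=[]
    m=np.load("m_top_carousel_0.npy"); ys,xs=np.nonzero(m); print("car",ray(P["top"],((xs.min()+xs.max())/2,(ys.min()+ys.max())/2),.024))
E
python3 fit.py
```

```text
stand
[0.5083 0.1846 0.1853] 10.615086034467174
[[-1.0165  0.3087]
 [ 1.3032 -0.2343]
 [ 0.6725  0.7185]
 [-0.1301  0.0333]
 [-1.4907 -0.1218]
 [-0.215  -0.6857]
 [ 2.16   -0.9912]]
top (0, 0.077, 0.115) [ 85.2696 282.6245]
top (0, -0.077, 0.115) [489.8671 213.4994]
top (0.011, 0.054, 0.066) [173.514 250.325]
top (0.011, -0.054, 0.066) [443.0534 204.3201]
top (-0.011, 0.054, 0.066) [181.4864 305.1685]
top (-0.011, -0.054, 0.066) [451.6232 258.9123]
scene (0, 0.077, 0.115) [106.0557  64.3034]
scene (0, -0.077, 0.115) [493.2375 121.5624]
scene (0.011, 0.054, 0.066) [196.2719 157.8525]
scene (0.011, -0.054, 0.066) [458.7388 198.1578]
scene (-0.011, 0.054, 0.066) [171.8663 192.5718]
scene (-0.011, -0.054, 0.066) [437.8859 234.1482]
cass
[ 0.522  -0.2128 -0.4596] -26.331171385766496
[[-1.2943  0.1737]
 [ 2.2196  1.1293]
 [ 0.2419 -1.5058]
 [ 0.1605 -0.1905]
 [-0.5575 -0.7791]
 [ 0.3065  0.3231]]
car [ 0.4739 -0.1905  0.024 ]
```

```bash
cat >> h.py <<'E'
def rows(s,tgt,yaw):
    R=Ro.from_euler("xyz",s["eef_rot"]).as_matrix()
    d=R.T@(np.array(tgt)-s["ee_pos"])*1000
    w=(Ro.from_matrix(R).inv()*Ro.from_euler("xyz",[np.pi,0,yaw])).as_rotvec()
    print("dxyz",np.round(d,1),"w",np.round(w,4)); return d,w
E
python3 - <<'E'
from station import manip
from h import *
rows(manip.get_state(),[.508,.185,.26],np.radians(100.6))
E
```

```text
dxyz [-407.5 -294.7  -72.5] w [-0.     0.     1.018]
```

```bash
python3 -m inch '[{"dx":-100,"dy":-70,"dz":-73,"wz":0.2,"gripper":-1},{"dx":-407,"dy":-295,"dz":-73,"wz":1.018,"gripper":-1},{"dx":-407,"dy":-295,"dz":-73,"wz":1.018,"gripper":-1},{"dx":-407,"dy":-295,"dz":-73,"wz":1.018,"gripper":-1},{"dx":-407,"dy":-295,"dz":-73,"wz":1.018,"gripper":-1},{"dx":-407,"dy":-295,"dz":-73,"wz":1.018,"gripper":-1},{"dx":-407,"dy":-295,"dz":-73,"wz":1.018,"gripper":-1},{"dx":-407,"dy":-295,"dz":-73,"wz":1.018,"gripper":-1}]'; python3 - <<'E'
from station import manip
from h import *
rows(manip.get_state(),[.508,.185,.26],np.radians(100.6))
rows(manip.get_state(),[.522,-.213,.26],np.radians(63.7))
E
```

```text
dxyz [-407.5 -294.7  -72.5] w [-0.     0.     1.018]
dxyz [-563.6 -661.   -72.5] w [-0.     0.     1.662]invalid input at $[0]: expected keys dx, dy, dz, wx, wy, wz, gripper
```

All keys are needed.

```bash
python3 -m inch '[{"dx":-60,"dy":-40,"dz":-40,"wx":0,"wy":0,"wz":0.15,"gripper":-1},{"dx":-407,"dy":-295,"dz":-73,"wx":0,"wy":0,"wz":1.018,"gripper":-1},{"dx":-407,"dy":-295,"dz":-73,"wx":0,"wy":0,"wz":1.018,"gripper":-1},{"dx":-407,"dy":-295,"dz":-73,"wx":0,"wy":0,"wz":1.018,"gripper":-1},{"dx":-407,"dy":-295,"dz":-73,"wx":0,"wy":0,"wz":1.018,"gripper":-1},{"dx":-407,"dy":-295,"dz":-73,"wx":0,"wy":0,"wz":1.018,"gripper":-1},{"dx":-407,"dy":-295,"dz":-73,"wx":0,"wy":0,"wz":1.018,"gripper":-1},{"dx":-407,"dy":-295,"dz":-73,"wx":0,"wy":0,"wz":1.018,"gripper":-1}]'; python3 - <<'E'
from station import manip
from h import *
rows(manip.get_state(),[.508,.185,.26],np.radians(100.6))
rows(manip.get_state(),[.522,-.213,.26],np.radians(63.7))
E
```

```text
clock: 1.95
ee_pos: [0.5015, 0.1936, 0.2598]
eef_rot: [3.141, -0.0, 1.756]
force: [0.3, 0.6, 1.0]
gripper_width: 0.998
dxyz [-9.7  4.8 -0.2] w [ 0.001  -0.0002 -0.    ]
dxyz [-4.035e+02 -5.460e+01 -3.000e-01] w [ 9.00e-04 -5.00e-04  6.44e-01]
```

```bash
python3 - <<'E'
from station import manip
from h import *
import pickle
manip.read_camera("top")
s=manip.get_state(); p=manip.read_camera("wrist"); print(s["ee_pos"],s["eef_rot"],np.abs(s["qd"]).max())
q=wristcam(p,s); pickle.dump(q,open("W1.pkl","wb"))
cv2.imwrite("pics/w1.png",p["image"])
for d in manip.silhouettes(p,"stand"): print(d["score"],d["point"])
E
```

```text
[0.50523439 0.18771504 0.26058979] [3.13802303 0.00518288 1.74964657] 0.16433851086806245
0.92 [320.7, 200.7]
```

View pics/w1.png

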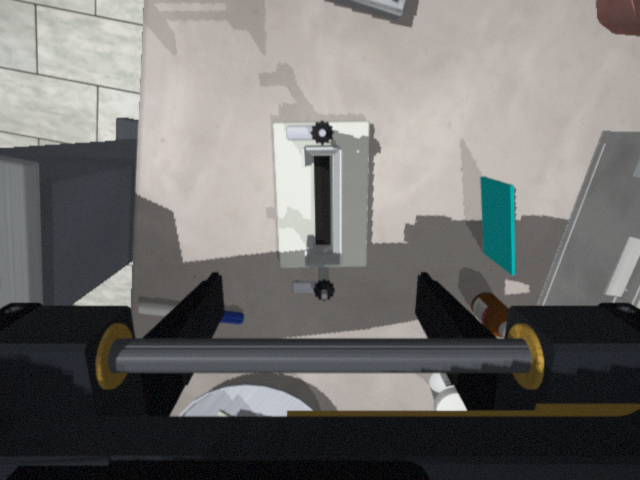

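```bash
python3 - <<'E'
from station import manip
from h import *
import pickle
for i in range(4): manip.read_camera("top")
s=manip.get_state(); p=manip.read_camera("wrist"); print(s["ee_pos"],s["eef_rot"],np.abs(s["qd"]).max())
q=wristcam(p,s); pickle.dump(q,open("W1.pkl","wb"))
im=p["image"][105:305,240:400]
cv2.imwrite("pics/w1c.png",cv2.resize(im,None,fx=3,fy=3,interpolation=cv2.INTER_CUBIC))
for L in [0]:
    for zz,lab in((.016,'base'),):
        from fit import tr
        for a in ((.055,.088,.016),(.055,-.088,.016),(-.055,-.088,.016),(-.055,.088,.016),(0,.077,.11),(0,-.077,.11)):
            u=proj(q,tr((.5083,.1846,.1853),[a]))[0]; print(a,(u-[240,105])*3)
E
```

```text
[0.49997942 0.19648575 0.25904208] [-3.14115539e+00 -3.02548904e-04  1.75743343e+00] 0.011330076036871714
(0.055, 0.088, 0.016) [399.4412  81.731 ]
(0.055, -0.088, 0.016) [381.8679 517.1875]
(-0.055, -0.088, 0.016) [119.6925 516.6726]
(-0.055, 0.088, 0.016) [107.1301  81.0617]
(0, 0.077, 0.11) [257.2754 122.2726]
(0, -0.077, 0.11) [254.0934 592.568 ]
```

View pics/w1c.png

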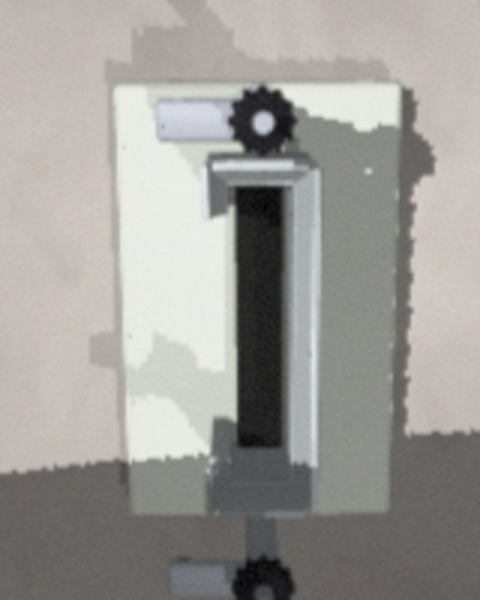

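```bash
python3 - <<'E'
import fit,pickle
from fit import *
P["w"]=pickle.load(open("W1.pkl","rb"))
W=lambda u,v:(240+u/3-.33,105+v/3-.33)
b=.016
ob=[("w",W(113,84),(-.055,.088,b)),("w",W(401,84),(.055,.088,b)),("w",W(388,512),(.055,-.088,b)),("w",W(131,514),(-.055,-.088,b)),
 ("w",W(263,122),(0,.077,.120)),("w",W(264,594),(0,-.077,.120)),
 ("w",W(236,187),(-.009,.053,.032)),("w",W(284,187),(.009,.053,.032))]
a=fit.fit(ob,[.508,.185,.185])
for L in [(-.055,.088,b),(.055,.088,b),(.055,-.088,b),(0,.077,.12),(0,-.077,.12)]:
    u=proj(P["top"],tr(a,[L]))[0]; print((u[0]-160+.4)*5,(u[1]-225+.4)*5)
E
```

```text
Traceback (most recent call last):
AttributeError: 'function' object has no attribute 'fit'
```

```bash
python3 - <<'E'
import pickle
from fit import *
P["w"]=pickle.load(open("W1.pkl","rb"))
W=lambda u,v:(240+u/3-.33,105+v/3-.33)
b=.016
ob=[("w",W(113,84),(-.055,.088,b)),("w",W(401,84),(.055,.088,b)),("w",W(388,512),(.055,-.088,b)),("w",W(131,514),(-.055,-.088,b)),
 ("w",W(263,122),(0,.077,.120)),("w",W(264,594),(0,-.077,.120)),
 ("w",W(236,187),(-.009,.053,.032)),("w",W(284,187),(.009,.053,.032))]
a=fit(ob,[.508,.185,.185])
for L in [(-.055,.088,b),(.055,.088,b),(.055,-.088,b),(0,.077,.12),(0,-.077,.12)]:
    u=proj(P["top"],tr(a,[L]))[0]; print((u[0]-160+.4)*5,(u[1]-225+.4)*5)
E
```

```text
[0.5104 0.1852 0.1947] 11.157860828535794
[[-0.416  -0.385 ]
 [ 1.0374 -1.1172]
 [ 0.7045  1.5001]
 [-1.0341  1.4303]
 [ 0.2918  0.6444]
 [ 0.1315  4.1487]
 [-0.4654 -2.2756]
 [-0.3017 -2.3946]]
144.57627506555338 424.80702165324476
104.67263703223435 163.6891212690618
520.5865954486738 89.10398836411841
80.38029231659931 278.3755460634732
486.4343305253634 205.09999875042053
```

```bash
python3 - <<'E'
from station import manip
from h import *
import pickle
from fit import *
P["w"]=pickle.load(open("W1.pkl","rb"))
W=lambda u,v:(240+u/3-.33,105+v/3-.33)
b=.016
ob=[("w",W(113,84),(-.055,.088,b)),("w",W(401,84),(.055,.088,b)),("w",W(388,512),(.055,-.088,b)),("w",W(131,514),(-.055,-.088,b))]
t0=P["w"]["t"].copy()
def res(q):
    P["w"]["t"]=t0+np.array([0,0,q[3]])
    return np.concatenate([proj(P["w"],tr(q,[L]))[0]-uv for c,uv,L in ob])
o=least_squares(res,[.51,.185,.19,0]); print(o.x,o.fun)
rows(manip.get_state(),[.522,-.213,.24],np.radians(63.7))
E
```

```text
[0.5102 0.1864 0.196  0.0076] [ 0.2317  0.4474  0.0472 -0.3942  0.0542 -0.0396 -0.3647 -0.0194]
dxyz [-406.6  -54.5   19. ] w [-0.0004 -0.0001  0.6461]
```

```bash
python3 -m inch '[{"dx":-406,"dy":-54,"dz":0,"wx":0,"wy":0,"wz":0.646,"gripper":0},{"dx":-406,"dy":-54,"dz":0,"wx":0,"wy":0,"wz":0.646,"gripper":0},{"dx":-406,"dy":-54,"dz":0,"wx":0,"wy":0,"wz":0.646,"gripper":0},{"dx":-406,"dy":-54,"dz":0,"wx":0,"wy":0,"wz":0.646,"gripper":0},{"dx":-406,"dy":-54,"dz":10,"wx":0,"wy":0,"wz":0.646,"gripper":0},{"dx":-406,"dy":-54,"dz":19,"wx":0,"wy":0,"wz":0.646,"gripper":0},{"dx":-406,"dy":-54,"dz":19,"wx":0,"wy":0,"wz":0.646,"gripper":0},{"dx":-406,"dy":-54,"dz":19,"wx":0,"wy":0,"wz":0.646,"gripper":0}]'; python3 - <<'E'
from station import manip
from h import *
import pickle
for i in range(4): manip.read_camera("top")
s=manip.get_state(); p=manip.read_camera("wrist"); print(s["ee_pos"],s["eef_rot"],np.abs(s["qd"]).max())
q=wristcam(p,s); pickle.dump(q,open("W2.pkl","wb"))
cv2.imwrite("pics/w2.png",p["image"])
for d in manip.silhouettes(p,"cassette"): print(d["score"],d["point"])
E
```

```text
clock: 3.35
ee_pos: [0.522, -0.2141, 0.2391]
eef_rot: [-3.14, -0.0, 1.108]
force: [-0.3, 0.6, 0.3]
gripper_width: 0.498
[ 0.52270096 -0.21190458  0.24063034] [ 3.14114948e+00 -3.20949293e-04  1.11212921e+00] 0.004224104242849953
0.92 [317.6, 213.7]
```

View pics/w2.png

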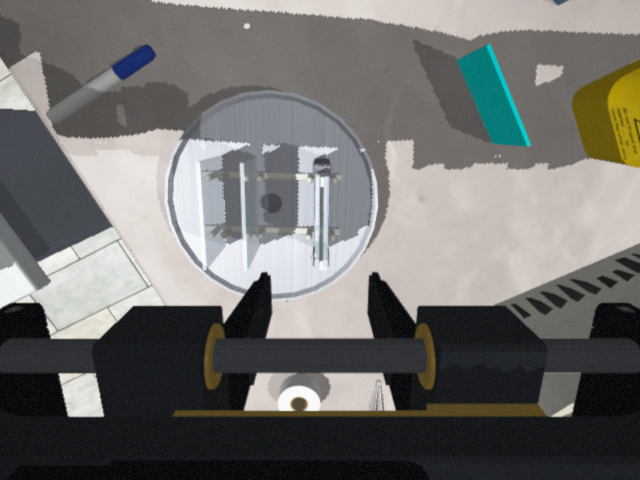

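```bash
python3 - <<'E'
import pickle
from fit import *
q=pickle.load(open("W2.pkl","rb")); 
im=q["image"][140:290,270:370]
cv2.imwrite("pics/w2c.png",cv2.resize(im,None,fx=4,fy=4,interpolation=cv2.INTER_CUBIC))
for L in [(.006,.042,.124),(.002,.042,.124),(.006,-.042,.124),(-.006,.042,.114),(-.006,-.042,.114),(.008,.05,.094),(-.008,.05,.094),(.008,-.05,.094),(-.008,-.05,.094)]:
    u=proj(q,tr([.522,-.2135,np.radians(-26.3)],[L]))[0]; print(L,(u-[270,140]+.4)*4)
E
```

```text
(0.006, 0.042, 0.124) [226.9729 148.623 ]
(0.002, 0.042, 0.124) [207.7201 148.6015]
(0.006, -0.042, 0.124) [224.5654 526.9631]
(-0.006, 0.042, 0.114) [170.0561 142.853 ]
(-0.006, -0.042, 0.114) [171.5484 511.0569]
(0.008, 0.05, 0.094) [233.5562  96.7001]
(-0.008, 0.05, 0.094) [162.5948  96.6177]
(0.008, -0.05, 0.094) [230.4361 512.8598]
(-0.008, -0.05, 0.094) [164.8305 512.8057]
```

View pics/w2c.png

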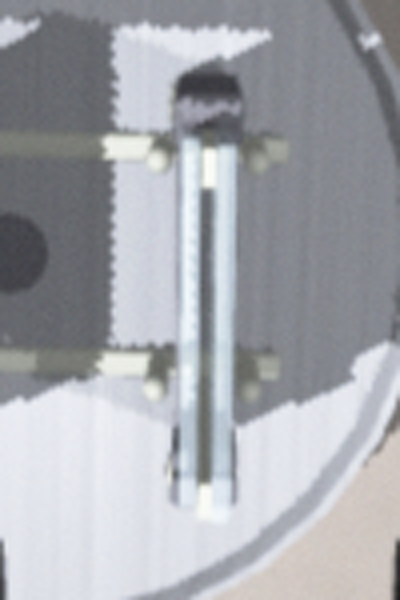

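```bash
python3 -m inch '[{"dx":0.5,"dy":1.5,"dz":30,"wx":0,"wy":0,"wz":0.014,"gripper":0},{"dx":0.5,"dy":1.5,"dz":60,"wx":0,"wy":0,"wz":0.014,"gripper":0},{"dx":0.5,"dy":1.5,"dz":90,"wx":0,"wy":0,"wz":0.014,"gripper":0},{"dx":0.5,"dy":1.5,"dz":115,"wx":0,"wy":0,"wz":0.014,"gripper":0},{"dx":0.5,"dy":1.5,"dz":135,"wx":0,"wy":0,"wz":0.014,"gripper":0},{"dx":0.5,"dy":1.5,"dz":150,"wx":0,"wy":0,"wz":0.014,"gripper":0},{"dx":0.5,"dy":1.5,"dz":150,"wx":0,"wy":0,"wz":0.014,"gripper":0},{"dx":0.5,"dy":1.5,"dz":150,"wx":0,"wy":0,"wz":0.014,"gripper":0}]'; python3 - <<'E'
from station import manip
from h import *
import pickle
manip.read_camera("top")
s=manip.get_state(); p=manip.read_camera("wrist"); print(s["ee_pos"],s["eef_rot"],np.abs(s["qd"]).max(),s["clock"])
cv2.imwrite("pics/w3.png",p["image"])
p=manip.read_camera("scene"); cv2.imwrite("pics/s3.png",cv2.resize(p["image"][180:400,280:470],None,fx=3,fy=3))
cv2.imwrite("pics/s3.png",cv2.resize(p["image"][200:395,290:460],None,fx=3,fy=3))
E
```

```text
clock: 4.65
ee_pos: [0.5246, -0.2141, 0.0913]
eef_rot: [3.14, 0.0, 1.096]
force: [0.3, 0.3, -0.7]
gripper_width: 0.501
[ 0.52468053 -0.21420811  0.09154893] [3.13943402e+00 1.27622009e-05 1.09577928e+00] 0.003451542184973532 4.7
```

View pics/w3.png

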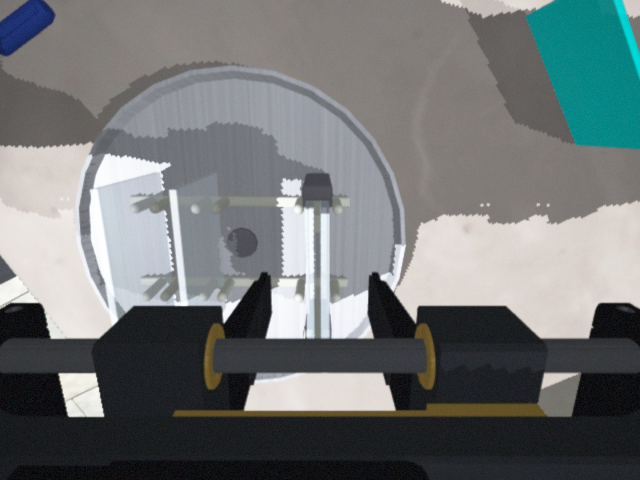

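View pics/s3.png

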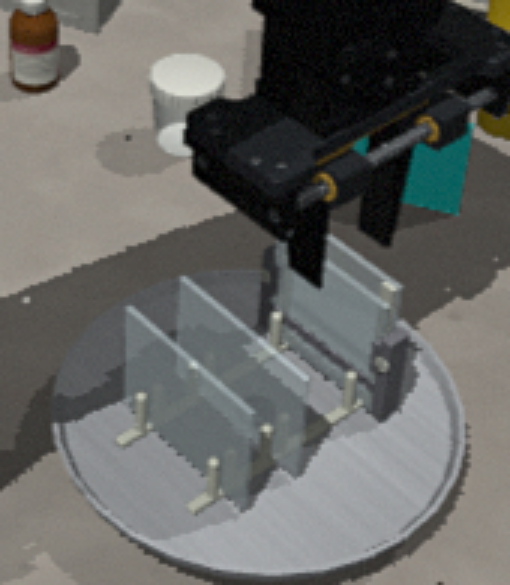

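```bash
python3 -m inch '[{"dx":0,"dy":-0.4,"dz":1,"wx":0,"wy":0,"wz":-0.005,"gripper":0},{"dx":0,"dy":-0.4,"dz":1,"wx":0,"wy":0,"wz":-0.005,"gripper":0.4},{"dx":0,"dy":-0.4,"dz":1,"wx":0,"wy":0,"wz":-0.005,"gripper":0.6},{"dx":0,"dy":-0.4,"dz":1,"wx":0,"wy":0,"wz":-0.005,"gripper":0.7},{"dx":0,"dy":-0.4,"dz":1,"wx":0,"wy":0,"wz":-0.005,"gripper":1},{"dx":0,"dy":-0.4,"dz":1,"wx":0,"wy":0,"wz":-0.005,"gripper":1},{"dx":0,"dy":-0.4,"dz":1,"wx":0,"wy":0,"wz":-0.005,"gripper":1},{"dx":0,"dy":-0.4,"dz":1,"wx":0,"wy":0,"wz":-0.005,"gripper":1}]' 40; python3 - <<'E'
from station import manip
from h import *
s=manip.get_state(); p=manip.read_camera("wrist"); print(s["ee_pos"],s["eef_rot"],s["gripper_width"]*95,s["force"],s["wrist_torque"])
cv2.imwrite("pics/w4.png",p["image"])
E
```

```text
clock: 5.8
ee_pos: [0.5235, -0.2136, 0.0892]
eef_rot: [-3.141, -0.0, 1.101]
force: [0.2, -0.4, -0.1]
gripper_width: 0.041
[ 0.52345634 -0.21355857  0.08917214] [-3.14148713e+00 -4.43307942e-05  1.10084048e+00] 3.9051861694039305 [ 0.21672039 -0.35429224 -0.06602771] [-0.11067378  0.05336837 -0.01240287]
```

View pics/w4.png

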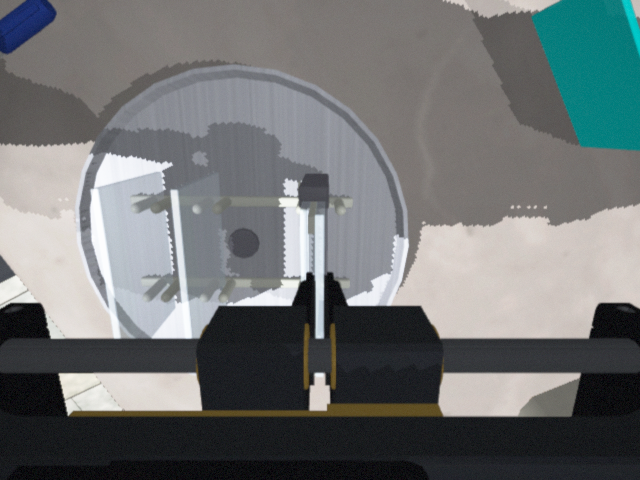

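```bash
python3 - <<'E'
from station import manip
from h import *
p=manip.read_camera("scene"); cv2.imwrite("pics/s4.png",cv2.resize(p["image"][220:350,340:460],None,fx=5,fy=4.6))
p=manip.read_camera("wrist"); cv2.imwrite("pics/w4c.png",cv2.resize(p["image"][160:420,250:390],None,fx=3,fy=3)[:600+180])
s=manip.get_state();print(s["gripper_width"],s["force"])
E
```

```text
0.040800609958930034 [ 0.22579727  0.32178353 -0.65892346]
```

View pics/s4.png

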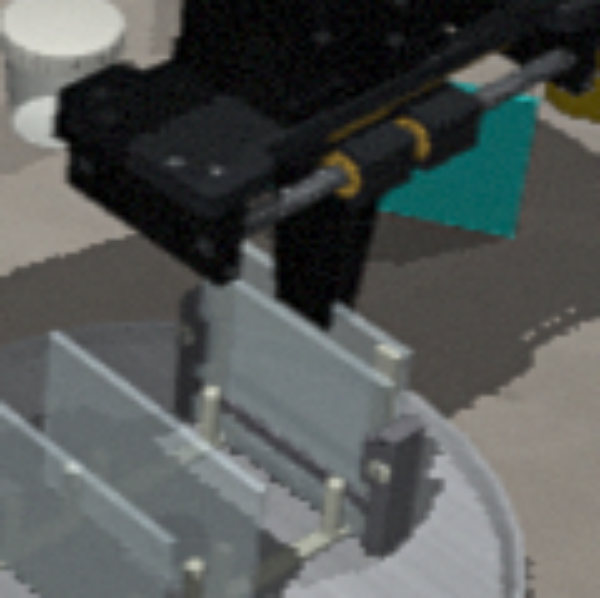

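```bash
python3 -c "
import cv2
im=cv2.imread('pics/w4c.png');print(im.shape);cv2.imwrite('pics/w4d.png',im[200:780])"
```

```text
(780, 420, 3)
```

View pics/w4d.png

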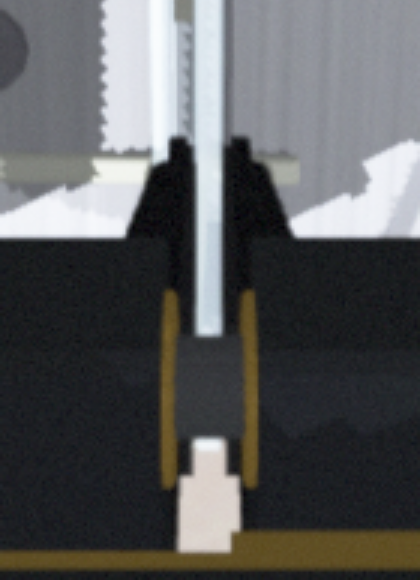

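```bash
python3 - <<'E'
from station import manip
from h import *
from fit import tr
p=manip.read_camera("scene")
s=manip.get_state(); x,y,z=s["ee_pos"]; yw=s["eef_rot"][2]-np.pi/2
f=lambda L:(proj(p,tr([x,y,yw],[L]))[0]-[340,220])*[5,4.6]
for L in [(-.002,.01,z),(-.002,-.01,z),(-.006,.01,z),(-.006,-.01,z),(-.006,.042,.114),(-.006,-.042,.114),(.006,.042,.124),(.006,-.042,.124),(0,.05,.094),(-.006,-.0,.16),(.002,.042,.124)]: print(L,f(L))
E
```

```text
(-0.002, 0.01, np.float64(0.08916702609478476)) [281.4903 347.8692]
(-0.002, -0.01, np.float64(0.08916702609478476)) [324.1353 377.2893]
(-0.006, 0.01, np.float64(0.08916702609478476)) [272.9949 352.6028]
(-0.006, -0.01, np.float64(0.08916702609478476)) [315.6177 382.142 ]
(-0.006, 0.042, 0.114) [211.676  256.6654]
(-0.006, -0.042, 0.114) [394.1013 380.1369]
(0.006, 0.042, 0.124) [239.4134 222.5099]
(0.006, -0.042, 0.124) [423.4765 344.1605]
(0, 0.05, 0.094) [204.4183 279.313 ]
(-0.006, -0.0, 0.16) [312.5953 218.5861]
(0.002, 0.042, 0.124) [230.8468 226.9885]
```

```bash
python3 - <<'E'
from station import manip
from h import *
from fit import tr
p=manip.read_camera("scene")
x,y,z=.5246,-.2141,.0913; yw=1.096-np.pi/2
f=lambda L:(proj(p,tr([x,y,yw],[L]))[0]-[290,200])*3
for L in [(-.024,.01,z),(-.024,-.01,z),(-.03,-.01,z),(-.03,.01,z),(-.036,.01,z),(-.036,-.01,z),(.024,-.01,z),(.024,.01,z),(.024,.01,z+.01),(.036,-.01,z)]: print(L,f(L))
p=manip.read_camera("wrist"); T=np.linalg.inv(np.array(p["T_tool_cam"]))
for t in [(0,0.002,0),(.01,.002,0),(-.01,.002,0),(.01,.002,-.01),(.01,.024,0),(-.01,.024,0),(.01,.006,-.025)]:
    c=T[:3,:3]@t+T[:3,3]; print(t,375.57*c[:2]/c[2]+[319.3,237.06])
E
```

```text
(-0.024, 0.01, 0.0913) [292.3834 299.9958]
(-0.024, -0.01, 0.0913) [317.8071 319.6537]
(-0.03, -0.01, 0.0913) [309.9242 324.4749]
(-0.03, 0.01, 0.0913) [284.5248 304.6967]
(-0.036, 0.01, 0.0913) [276.6189 309.4259]
(-0.036, -0.01, 0.0913) [301.9933 329.3254]
(0.024, -0.01, 0.0913) [379.1957 282.1088]
(0.024, 0.01, 0.0913) [353.6035 263.3749]
(0.024, 0.01, 0.1013) [355.2458 250.2644]
(0.036, -0.01, 0.0913) [394.0926 272.998 ]
(0, 0.002, 0) [322.5386 274.0967]
(0.01, 0.002, 0) [322.5973 257.2705]
(-0.01, 0.002, 0) [322.4814 290.4873]
(0.01, 0.002, -0.01) [322.7654 263.4778]
(0.01, 0.024, 0) [362.2436 257.2972]
(-0.01, 0.024, 0) [361.1017 290.5109]
(0.01, 0.006, -0.025) [331.1986 274.0072]
```

The wrist and scene pictures both show the real fingertips about 20–25 mm short of the nominal TCP. The jaws pinched only the tall plate, above the short plate's top edge (opening 3.9 mm, not 12). I'll reopen and go deeper.

```bash
python3 -m inch '[{"dx":0,"dy":0,"dz":0,"wx":0,"wy":0,"wz":0,"gripper":0.4},{"dx":0,"dy":0,"dz":0,"wx":0,"wy":0,"wz":0,"gripper":0},{"dx":0,"dy":0,"dz":0,"wx":0,"wy":0,"wz":0,"gripper":0},{"dx":0,"dy":-2,"dz":0,"wx":0,"wy":0,"wz":0,"gripper":0},{"dx":0,"dy":-2,"dz":0,"wx":0,"wy":0,"wz":0,"gripper":0},{"dx":0,"dy":-2,"dz":0,"wx":0,"wy":0,"wz":0,"gripper":0},{"dx":0,"dy":-2,"dz":0,"wx":0,"wy":0,"wz":0,"gripper":0},{"dx":0,"dy":-2,"dz":0,"wx":0,"wy":0,"wz":0,"gripper":0}]'; python3 - <<'E'
from station import manip
from h import *
s=manip.get_state(); p=manip.read_camera("wrist"); print(s["ee_pos"],s["eef_rot"],s["gripper_width"]*95,s["force"],s["wrist_torque"])
a=cv2.resize(p["image"][150:350,240:400],None,fx=3,fy=3)
p=manip.read_camera("scene"); b=cv2.resize(p["image"][200:350,350:435],None,fx=4,fy=4)[:600]
cv2.imwrite("pics/c5.png",np.hstack([a[:600,:440],b[:600,:340]]))
E
```

```text
clock: 7.1
ee_pos: [0.5217, -0.2127, 0.0893]
eef_rot: [3.142, -0.0, 1.101]
force: [-0.3, -0.1, -0.6]
gripper_width: 0.497
[ 0.52172609 -0.21267578  0.08926926] [ 3.14157497e+00 -6.88660407e-06  1.10081688e+00] 47.25263893117548 [-0.31964837 -0.13195052 -0.61174366] [-0.15394353  0.09727921  0.02733939]
```

View pics/c5.png

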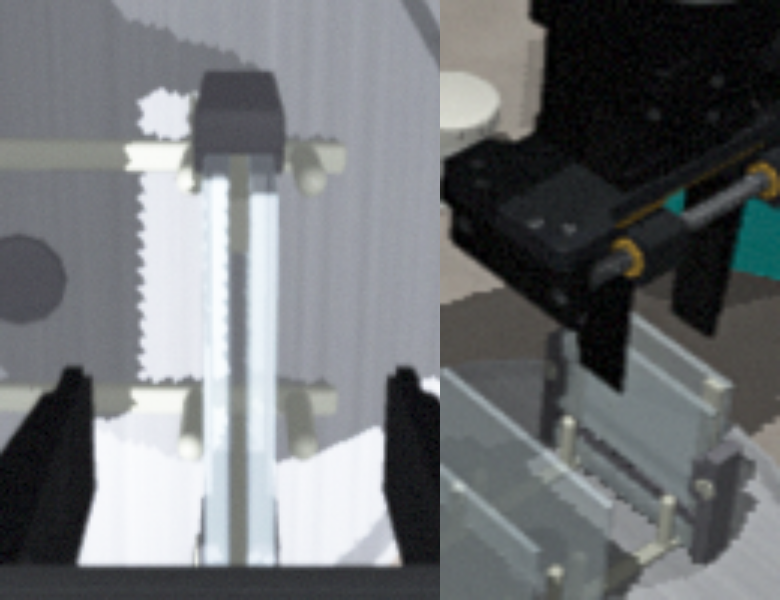

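```bash
python3 - <<'E'
from station import manip
from h import *
from fit import tr
p=manip.read_camera("scene")
s=manip.get_state();x,y,z=s["ee_pos"]; yw=s["eef_rot"][2]-np.pi/2
f=lambda L:(proj(p,tr([x,y,yw],[L]))[0]-[350,200])*4+[440,0]
for dz in (0,.01,.015,.02,.025):
  print(dz,*[f(L).round() for L in [(-.024,.01,z+dz),(-.024,-.01,z+dz),(-.03,-.01,z+dz),(.024,.01,z+dz),(.024,-.01,z+dz),(.03,.01,z+dz)]])
E
```

```text
0 [584. 407.] [618. 433.] [608. 440.] [666. 358.] [700. 383.] [675. 352.]
0.01 [586. 390.] [620. 416.] [609. 422.] [668. 340.] [702. 365.] [678. 334.]
0.015 [587. 381.] [621. 407.] [610. 413.] [669. 332.] [703. 357.] [679. 326.]
0.02 [587. 372.] [622. 398.] [611. 404.] [670. 323.] [705. 348.] [680. 317.]
0.025 [588. 363.] [623. 389.] [612. 395.] [671. 314.] [706. 339.] [681. 308.]
```

```bash
python3 -m inch '[{"dx":0,"dy":0,"dz":8,"wx":0,"wy":0,"wz":0,"gripper":0},{"dx":0,"dy":0,"dz":16,"wx":0,"wy":0,"wz":0,"gripper":0},{"dx":0,"dy":0,"dz":24,"wx":0,"wy":0,"wz":0,"gripper":0},{"dx":0,"dy":0,"dz":24,"wx":0,"wy":0,"wz":0,"gripper":0.3},{"dx":0,"dy":0,"dz":24,"wx":0,"wy":0,"wz":0,"gripper":0.5},{"dx":0,"dy":0,"dz":24,"wx":0,"wy":0,"wz":0,"gripper":0.6},{"dx":0,"dy":0,"dz":24,"wx":0,"wy":0,"wz":0,"gripper":1},{"dx":0,"dy":0,"dz":24,"wx":0,"wy":0,"wz":0,"gripper":1}]' 40; python3 - <<'E'
from station import manip
from h import *
for i in range(3): manip.read_camera("top")
s=manip.get_state(); p=manip.read_camera("wrist"); print(s["ee_pos"],s["eef_rot"],s["gripper_width"]*95,s["force"],s["wrist_torque"])
a=cv2.resize(p["image"][150:350,240:400],None,fx=3,fy=3)
p=manip.read_camera("scene"); b=cv2.resize(p["image"][200:350,350:435],None,fx=4,fy=4)[:600]
cv2.imwrite("pics/c6.png",np.hstack([a[:600,:440],b[:600,:340]]))
E
```

```text
clock: 8.25
ee_pos: [0.5219, -0.2128, 0.0656]
eef_rot: [3.141, 0.0, 1.101]
force: [0.2, 0.4, 0.0]
gripper_width: 0.123
[ 0.52188235 -0.21280935  0.0655894 ] [3.14110812e+00 2.47774965e-05 1.10076640e+00] 11.672761915832295 [-0.53241838  0.49442551  0.74263019] [-0.0901501   0.12816057  0.0105822 ]
```

View pics/c6.png

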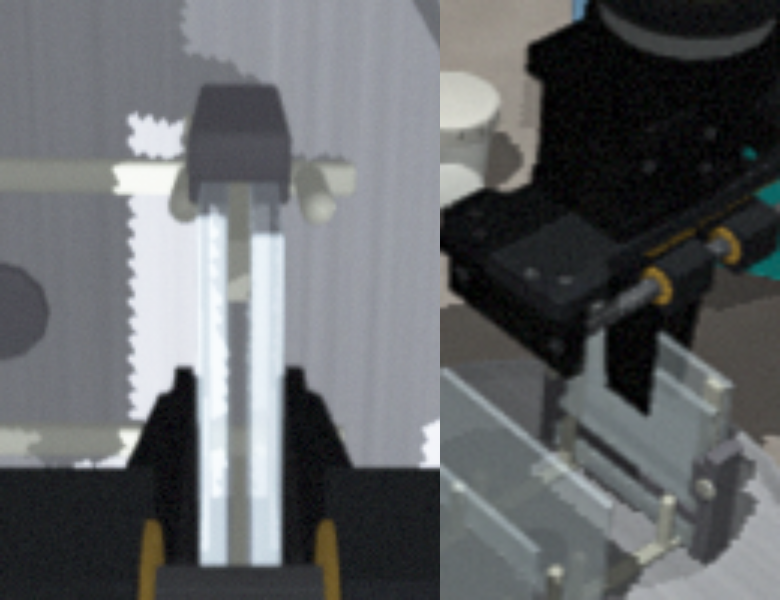

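The opening is now 11.7 mm, so both plates are between the pads. Lifting.

```bash
python3 -m inch '[{"dx":0,"dy":0,"dz":-8,"wx":0,"wy":0,"wz":0,"gripper":1},{"dx":0,"dy":0,"dz":-20,"wx":0,"wy":0,"wz":0,"gripper":1},{"dx":0,"dy":0,"dz":-40,"wx":0,"wy":0,"wz":0,"gripper":1},{"dx":0,"dy":0,"dz":-60,"wx":0,"wy":0,"wz":0,"gripper":1},{"dx":0,"dy":0,"dz":-80,"wx":0,"wy":0,"wz":0,"gripper":1},{"dx":0,"dy":0,"dz":-100,"wx":0,"wy":0,"wz":0,"gripper":1},{"dx":0,"dy":0,"dz":-115,"wx":0,"wy":0,"wz":0,"gripper":1},{"dx":0,"dy":0,"dz":-120,"wx":0,"wy":0,"wz":0,"gripper":1}]'; python3 - <<'E'
from station import manip
from h import *
for i in range(3): manip.read_camera("top")
s=manip.get_state(); p=manip.read_camera("wrist"); print(s["ee_pos"],s["eef_rot"],s["gripper_width"]*95,s["force"],s["wrist_torque"])
a=cv2.resize(p["image"][150:350,240:400],None,fx=3,fy=3)
p=manip.read_camera("scene"); b=cv2.resize(p["image"][200:350,350:435],None,fx=4,fy=4)[:600]
cv2.imwrite("pics/c7.png",np.hstack([a[:600,:440],b[:600,:340]]))
rows(s,[.510,.186,s["ee_pos"][2]],np.radians(101.1))
E
```

```text
clock: 9.5
ee_pos: [0.5223, -0.213, 0.1869]
eef_rot: [3.14, 0.0, 1.101]
force: [-0.7, -0.3, -3.0]
gripper_width: 0.121
[ 0.52148519 -0.21257921  0.18488403] [-3.14090246e+00  1.22433202e-05  1.10079790e+00] 11.98308582042703 [ 0.58714731 -1.16916235 -2.69645001] [-0.03922109  0.05656964  0.0181488 ]
dxyz [ 3.502e+02 -1.908e+02  1.000e-01] w [-7.000e-04 -2.000e-04 -6.637e-01]
```

View pics/c7.png

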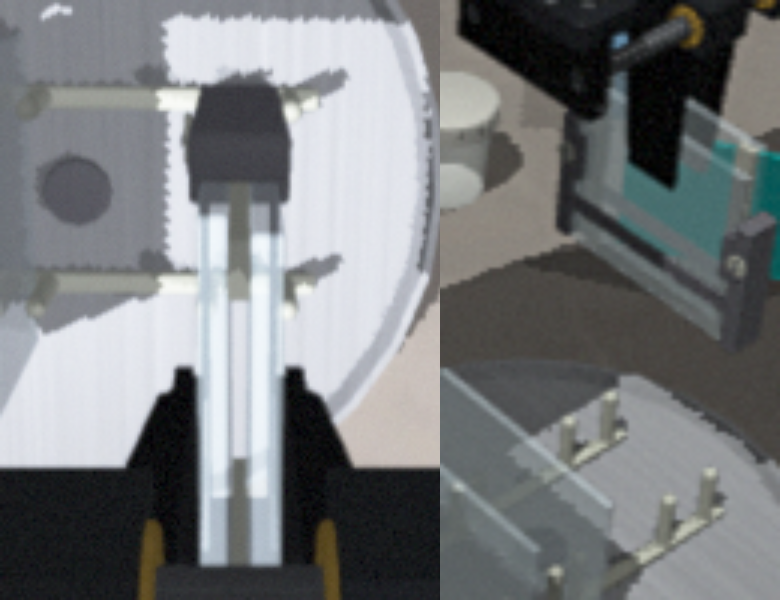

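```bash
python3 - <<'E'
from station import manip
from h import *
p=manip.read_camera("wrist"); T=np.linalg.inv(np.array(p["T_tool_cam"]))
for t in [(.05,-.008,-.0284),(.05,.008,-.0284),(.042,.008,-.0284),(.042,-.008,-.0284),(.05,-.008,.0316),(.05,.008,.0316),(.042,-.006,-.0584),(.042,.006,-.0584)]:
    c=T[:3,:3]@t+T[:3,3]; print(t,((375.57*c[:2]/c[2]+[319.3,237.06])-[240,150])*3)
p=manip.read_camera("top"); cv2.imwrite("pics/t7.png",cv2.resize(p["image"][200:350,320:470],None,fx=4,fy=4))
E
```

```text
(0.05, -0.008, -0.0284) [184.07099556 132.82861411]
(0.05, 0.008, -0.0284) [290.0984134  132.91205033]
(0.042, 0.008, -0.0284) [289.38170729 184.84651943]
(0.042, -0.008, -0.0284) [184.71756556 184.76746059]
(0.05, -0.008, 0.0316) [197.56518801  83.13398705]
(0.05, 0.008, 0.0316) [276.7434711  83.1986873]
(0.042, -0.006, -0.0584) [189.84965561 234.66752471]
(0.042, 0.006, -0.0584) [284.12679318 234.73587806]
```

```bash
python3 -m inch '[{"dx":20,"dy":-11,"dz":-2,"wx":0,"wy":0,"wz":-0.05,"gripper":1},{"dx":65,"dy":-36,"dz":-2,"wx":0,"wy":0,"wz":-0.15,"gripper":1},{"dx":115,"dy":-63,"dz":-2,"wx":0,"wy":0,"wz":-0.25,"gripper":1},{"dx":165,"dy":-91,"dz":-2,"wx":0,"wy":0,"wz":-0.35,"gripper":1},{"dx":215,"dy":-118,"dz":-2,"wx":0,"wy":0,"wz":-0.45,"gripper":1},{"dx":265,"dy":-145,"dz":-2,"wx":0,"wy":0,"wz":-0.55,"gripper":1},{"dx":315,"dy":-172,"dz":-2,"wx":0,"wy":0,"wz":-0.64,"gripper":1},{"dx":350,"dy":-191,"dz":-2,"wx":0,"wy":0,"wz":-0.664,"gripper":1}]'; python3 - <<'E'
from station import manip
from h import *
import pickle
for i in range(6): manip.read_camera("top")
s=manip.get_state(); p=manip.read_camera("wrist"); print(s["ee_pos"],s["eef_rot"],s["gripper_width"]*95,s["force"],s["wrist_torque"])
pickle.dump((s,p),open("W8.pkl","wb"))
a=cv2.resize(p["image"][90:350,220:420],None,fx=2.3,fy=2.3)
p=manip.read_camera("scene"); b=cv2.resize(p["image"][150:310,140:260],None,fx=2.8,fy=3.7)
pickle.dump((s,p),open("S8.pkl","wb"))
h=min(len(a),len(b)); cv2.imwrite("pics/c8.png",np.hstack([a[:h],b[:h]]))
rows(s,[.510,.186,s["ee_pos"][2]],np.radians(101.1))
E
```

```text
clock: 10.85
ee_pos: [0.5086, 0.1891, 0.1873]
eef_rot: [-3.142, -0.001, 1.77]
force: [0.6, -0.3, -2.6]
gripper_width: 0.126
[0.50953788 0.18560362 0.18713673] [-3.1412031e+00  2.3552353e-04  1.7650618e+00] 11.65159675175212 [ 0.42689213  0.50076887 -2.77474918] [-0.10695354 -0.01218144  0.02027181]
dxyz [ 0.3  0.5 -0. ] w [-0.0004  0.0002  0.0005]
```

View pics/c8.png

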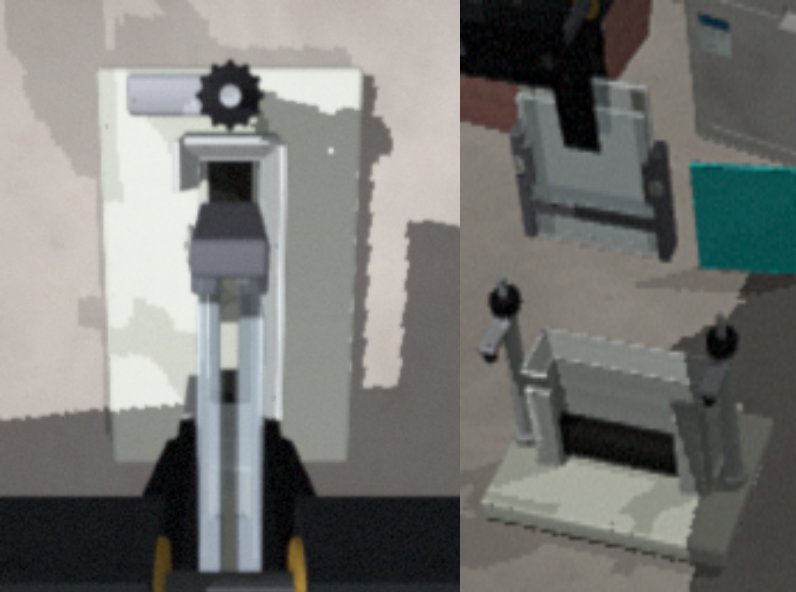

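```bash
python3 - <<'E'
import pickle
from fit import *
s,p=pickle.load(open("W8.pkl","rb")); q=wristcam(p,s)
W=lambda u,v:np.array((220+u/2.3-.3,90+v/2.3-.3)); b=.016
ob=[(W(98,68),(-.055,.088,b)),(W(362,68),(.055,.088,b)),(W(346,460),(.055,-.088,b)),(W(116,460),(-.055,-.088,b))]
t0=np.array(q["t"])
for free in (0,1):
  def res(x):
    q["t"]=t0+np.array([0,0,x[3]*free])
    return np.concatenate([proj(q,tr(x,[L]))[0]-uv for uv,L in ob])
  o=least_squares(res,[.51,.185,.19,0]); print(o.x,np.degrees(o.x[2]),o.fun)
  c=(o.x[:2]-s["ee_pos"][:2]); yw=s["eef_rot"][2]
  print("stand rel tcp in tool x:",c@[np.cos(yw),np.sin(yw)],"tool y:",c@[np.sin(yw),-np.cos(yw)])
  for t in [(-.009,.053,.032),(.009,.053,.032),(0,.077,.118)]: print(t,(proj(q,tr(o.x,[t]))[0]+.3-[220,90])*2.3)
im=p["image"][110:250,270:370]; cv2.imwrite("pics/w8c.png",cv2.resize(im,None,fx=4.2,fy=4.2,interpolation=cv2.INTER_CUBIC))
# top, scene cams: fit cassette + stand in scene
_,p=pickle.load(open("S8.pkl","rb"))
cv2.imwrite("pics/s8c.png",cv2.resize(p["image"][165:310,140:260],None,fx=4.1,fy=4.1,interpolation=cv2.INTER_CUBIC))
E
```

```text
[0.5105 0.1857 0.1973 0.    ] 11.301778886488874 [-1.3624 -1.0459  1.4934 -1.3062  1.5649  1.5636 -1.7138  1.7774]
stand rel tcp in tool x: -8.926833291403164e-05 tool y: 0.0009720324158158562
(-0.009, 0.053, 0.032) [207.8578 156.0236]
(0.009, 0.053, 0.032) [252.8581 155.9254]
(0, 0.077, 0.118) [230.7022  94.9294]
[0.5103 0.1868 0.1972 0.0078] 11.301584199304266 [-0.125   0.3728  0.262   0.1184  0.6077 -0.3839 -0.7633 -0.1742]
stand rel tcp in tool x: 0.000979520037754388 tool y: 0.000982682466445046
(-0.009, 0.053, 0.032) [208.3399 157.4111]
(0.009, 0.053, 0.032) [252.3807 157.3152]
(0, 0.077, 0.118) [230.6958  98.5303]
```

View pics/w8c.png

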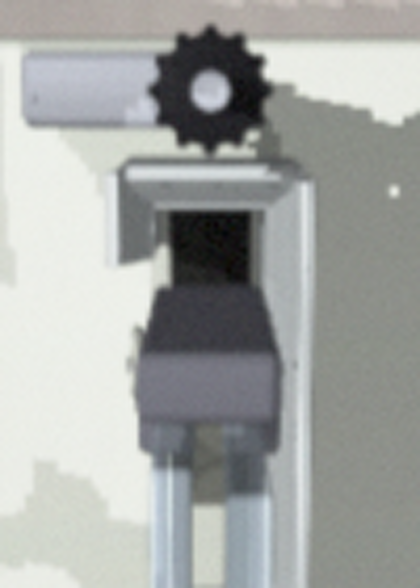

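View pics/s8c.png

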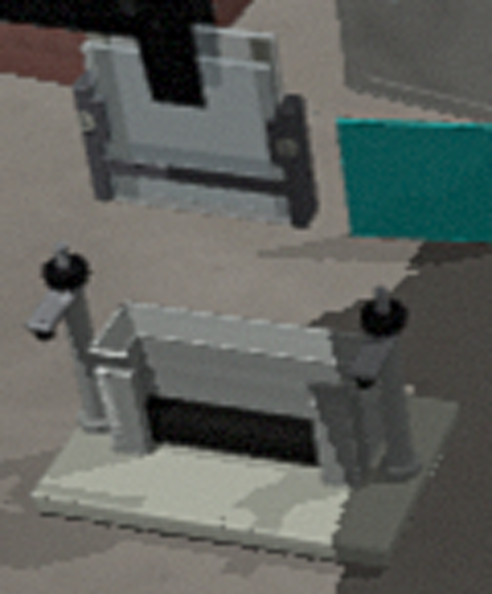

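```bash
python3 - <<'E'
import pickle
from fit import *
s,p=pickle.load(open("W8.pkl","rb")); T=np.linalg.inv(np.array(p["T_tool_cam"]))
R=lambda v:110+v/4.2-.4
C=lambda v:270+v/4.2-.4
for d in (0,.0078):
  def pr(t):
    c=T[:3,:3]@np.array(t)+T[:3,3]+[0,0,d]; return 375.57*c[:2]/c[2]+[319.3,237.06]
  def res(x):
    o,z=x
    return [pr((.05+o,0,z))[1]-R(287),pr((.05+o,0,z-.06))[1]-R(352),pr((.042+o,0,z-.06))[1]-R(416),
      pr((.05+o,.008,z-.06))[0]-pr((.05+o,-.008,z-.06))[0]-142/4.2, pr((.05+o,.008,z))[0]-pr((.05+o,-.008,z))[0]-108/4.2]
  o=least_squares(res,[0,.03]); print(d,o.x,o.fun)
E
```

```text
0 [-0.0011  0.0413] [-0.5343 -0.3808  0.795  -0.3526 -0.3867]
0.0078 [0.001  0.0338] [-0.5343 -0.3808  0.795  -0.3526 -0.3867]
```

```bash
python3 -m inch '[{"dx":0.5,"dy":0.5,"dz":10,"wx":0,"wy":0,"wz":-0.002,"gripper":1},{"dx":0.5,"dy":0.5,"dz":25,"wx":0,"wy":0,"wz":-0.002,"gripper":1},{"dx":0.5,"dy":0.5,"dz":40,"wx":0,"wy":0,"wz":-0.002,"gripper":1},{"dx":0.5,"dy":0.5,"dz":52,"wx":0,"wy":0,"wz":-0.002,"gripper":1},{"dx":0.5,"dy":0.5,"dz":62,"wx":0,"wy":0,"wz":-0.002,"gripper":1},{"dx":0.5,"dy":0.5,"dz":68,"wx":0,"wy":0,"wz":-0.002,"gripper":1},{"dx":0.5,"dy":0.5,"dz":70,"wx":0,"wy":0,"wz":-0.002,"gripper":1},{"dx":0.5,"dy":0.5,"dz":70,"wx":0,"wy":0,"wz":-0.002,"gripper":1}]' 45; python3 - <<'E'
from station import manip
from h import *
import pickle
for i in range(3): manip.read_camera("top")
s=manip.get_state(); p=manip.read_camera("wrist"); print(s["ee_pos"],s["eef_rot"],s["gripper_width"]*95,s["force"],s["wrist_torque"])
a=cv2.resize(p["image"][60:260,250:390],None,fx=3,fy=3)
p=manip.read_camera("scene"); b=cv2.resize(p["image"][175:310,150:245],None,fx=3.8,fy=4.44)
h=min(len(a),len(b)); cv2.imwrite("pics/c9.png",np.hstack([a[:h],b[:h]]))
E
```

```text
clock: 12.25
ee_pos: [0.5105, 0.1865, 0.1175]
eef_rot: [3.141, -0.0, 1.767]
force: [-0.2, 1.0, -2.1]
gripper_width: 0.125
[0.51068565 0.18655753 0.11784944] [ 3.14058494e+00 -4.10198864e-05  1.76687132e+00] 11.861878504797003 [-0.01191493 -0.61003102 -2.78983545] [-0.06851996  0.04476546 -0.00258211]
```

View pics/c9.png

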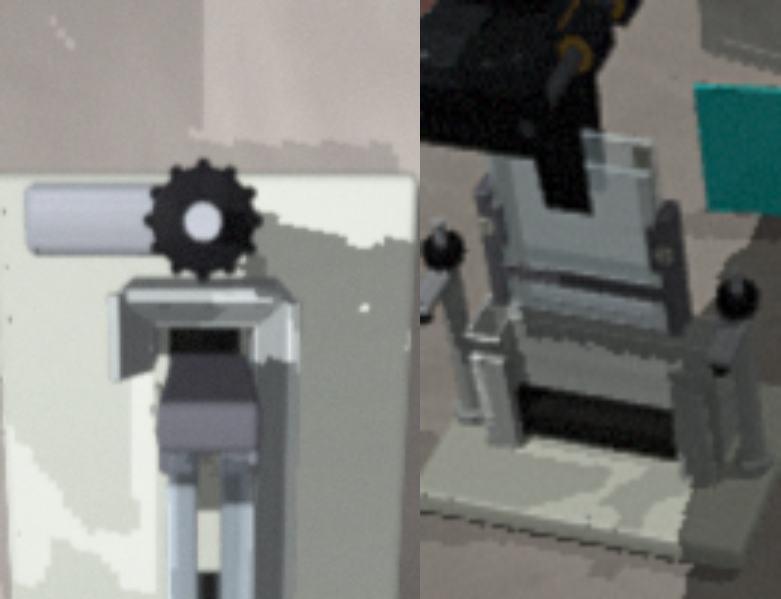

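```bash
python3 -m inch '[{"dx":0,"dy":-0.9,"dz":0,"wx":0,"wy":0,"wz":0,"gripper":1},{"dx":0,"dy":-0.9,"dz":6,"wx":0,"wy":0,"wz":0,"gripper":1},{"dx":0,"dy":-0.9,"dz":13,"wx":0,"wy":0,"wz":0,"gripper":1},{"dx":0,"dy":-0.9,"dz":20,"wx":0,"wy":0,"wz":0,"gripper":1},{"dx":0,"dy":-0.9,"dz":27,"wx":0,"wy":0,"wz":0,"gripper":1},{"dx":0,"dy":-0.9,"dz":32,"wx":0,"wy":0,"wz":0,"gripper":1},{"dx":0,"dy":-0.9,"dz":35,"wx":0,"wy":0,"wz":0,"gripper":1},{"dx":0,"dy":-0.9,"dz":35,"wx":0,"wy":0,"wz":0,"gripper":1}]'; python3 - <<'E'
from station import manip
from h import *
import pickle
for i in range(3): manip.read_camera("top")
s=manip.get_state(); p=manip.read_camera("wrist"); print(s["ee_pos"],s["eef_rot"],s["gripper_width"]*95,s["force"],s["wrist_torque"])
a=cv2.resize(p["image"][60:260,250:390],None,fx=3,fy=3)
p=manip.read_camera("scene"); b=cv2.resize(p["image"][175:310,150:245],None,fx=3.8,fy=4.44)
h=min(len(a),len(b)); cv2.imwrite("pics/c10.png",np.hstack([a[:h],b[:h]]))
E
```

```text
clock: 13.5
ee_pos: [0.5093, 0.1862, 0.082]
eef_rot: [-3.141, 0.0, 1.767]
force: [0.7, -0.0, -2.0]
gripper_width: 0.123
[0.50972471 0.18633934 0.08261199] [ 3.14091919e+00 -5.33822494e-06  1.76684092e+00] 12.01894798236088 [-0.19222119 -0.83258974 -1.74958451] [-0.07494352  0.11801175  0.0162114 ]
```

View pics/c10.png

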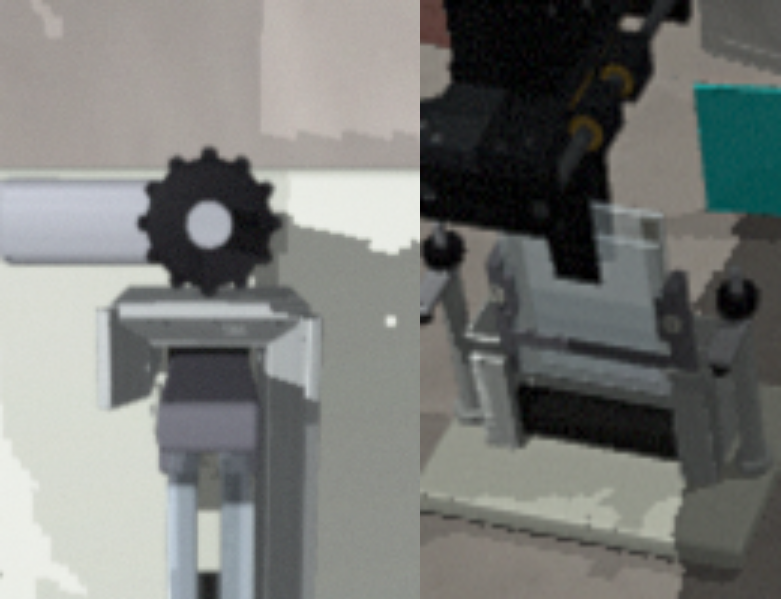

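```bash
cat > av.py <<'E'
from station import manip
from h import *
F=[];Z=[]
for i in range(5):
    manip.read_camera("top"); s=manip.get_state(); F.append(s["force"]); Z.append(s["ee_pos"])
print("F",np.mean(F,0).round(2),np.std(F,0).round(2),"pos",np.mean(Z,0).round(4),s["eef_rot"].round(4) if hasattr(s["eef_rot"],"round") else s["eef_rot"],s["gripper_width"]*95,s["wrist_torque"],s["clock"])
E
python3 av.py; python3 -m inch '[{"dx":0,"dy":0,"dz":4,"wx":0,"wy":0,"wz":0,"gripper":1},{"dx":0,"dy":0,"dz":8,"wx":0,"wy":0,"wz":0,"gripper":1},{"dx":0,"dy":0,"dz":11,"wx":0,"wy":0,"wz":0,"gripper":1},{"dx":0,"dy":0,"dz":14,"wx":0,"wy":0,"wz":0,"gripper":1},{"dx":0,"dy":0,"dz":16,"wx":0,"wy":0,"wz":0,"gripper":1},{"dx":0,"dy":0,"dz":17,"wx":0,"wy":0,"wz":0,"gripper":1},{"dx":0,"dy":0,"dz":17,"wx":0,"wy":0,"wz":0,"gripper":1},{"dx":0,"dy":0,"dz":17,"wx":0,"wy":0,"wz":0,"gripper":1}]'; python3 av.py
```

```text
F [ 0.16 -0.19 -2.56] [0.77 0.48 0.3 ] pos [0.5096 0.1863 0.0825] [ 3.1414 -0.      1.7667] 12.020915286422566 [-0.1630344   0.03519556 -0.01414192] 14.0
clock: 15.0
ee_pos: [0.5095, 0.1863, 0.0654]
eef_rot: [3.141, -0.0, 1.767]
force: [-1.1, -0.2, -2.6]
gripper_width: 0.126
F [-0.    0.05 -2.4 ] [0.26 0.18 0.3 ] pos [0.5095 0.1863 0.0654] [3.1414 0.     1.7668] 11.785138222085761 [-0.0762488   0.08474823  0.01602165] 15.25
```

```bash
python3 -m inch '[{"dx":0,"dy":0,"dz":1,"wx":0,"wy":0,"wz":0,"gripper":1},{"dx":0,"dy":0,"dz":2,"wx":0,"wy":0,"wz":0,"gripper":1},{"dx":0,"dy":0,"dz":3,"wx":0,"wy":0,"wz":0,"gripper":1},{"dx":0,"dy":0,"dz":3,"wx":0,"wy":0,"wz":0,"gripper":1},{"dx":0,"dy":0,"dz":3,"wx":0,"wy":0,"wz":0,"gripper":1},{"dx":0,"dy":0,"dz":3,"wx":0,"wy":0,"wz":0,"gripper":1},{"dx":0,"dy":0,"dz":3,"wx":0,"wy":0,"wz":0,"gripper":1},{"dx":0,"dy":0,"dz":3,"wx":0,"wy":0,"wz":0,"gripper":1}]' 50; python3 av.py
```

```text
clock: 16.25
ee_pos: [0.5095, 0.1863, 0.0623]
eef_rot: [3.142, -0.0, 1.767]
force: [-0.4, -1.3, 0.4]
gripper_width: 0.124
F [-0.41 -0.29  0.07] [0.24 0.24 0.46] pos [0.5095 0.1863 0.0623] [ 3.1414 -0.      1.7668] 11.967418168300183 [-0.17087442  0.21733213  0.0232486 ] 16.5
```

```bash
python3 -m inch '[{"dx":0,"dy":0,"dz":0.5,"wx":0,"wy":0,"wz":0,"gripper":1},{"dx":0,"dy":0,"dz":1,"wx":0,"wy":0,"wz":0,"gripper":1},{"dx":0,"dy":0,"dz":1.5,"wx":0,"wy":0,"wz":0,"gripper":1},{"dx":0,"dy":0,"dz":2,"wx":0,"wy":0,"wz":0,"gripper":1},{"dx":0,"dy":0,"dz":2,"wx":0,"wy":0,"wz":0,"gripper":1},{"dx":0,"dy":0,"dz":2,"wx":0,"wy":0,"wz":0,"gripper":1},{"dx":0,"dy":0,"dz":2,"wx":0,"wy":0,"wz":0,"gripper":1},{"dx":0,"dy":0,"dz":2,"wx":0,"wy":0,"wz":0,"gripper":1}]'; python3 av.py
```

```text
clock: 17.5
ee_pos: [0.5095, 0.1863, 0.0604]
eef_rot: [3.141, 0.0, 1.767]
force: [-1.2, -0.5, 3.5]
gripper_width: 0.125
F [-1.98 -0.26  3.81] [0.28 0.63 0.52] pos [0.5095 0.1863 0.0604] [3.1414 0.     1.7668] 11.732164430910272 [-0.18290139  0.49285814 -0.00702083] 17.75
```

```bash
python3 -m inch '[{"dx":0,"dy":0,"dz":0.5,"wx":0,"wy":0,"wz":0,"gripper":1},{"dx":0,"dy":0,"dz":1,"wx":0,"wy":0,"wz":0,"gripper":1},{"dx":0,"dy":0,"dz":1.4,"wx":0,"wy":0,"wz":0,"gripper":1},{"dx":0,"dy":0,"dz":1.8,"wx":0,"wy":0,"wz":0,"gripper":1},{"dx":0,"dy":0,"dz":1.8,"wx":0,"wy":0,"wz":0,"gripper":1},{"dx":0,"dy":0,"dz":1.8,"wx":0,"wy":0,"wz":0,"gripper":1},{"dx":0,"dy":0,"dz":1.8,"wx":0,"wy":0,"wz":0,"gripper":1},{"dx":0,"dy":0,"dz":1.8,"wx":0,"wy":0,"wz":0,"gripper":1}]'; python3 av.py;  python3 - <<'E'
from station import manip
from h import *
p=manip.read_camera("wrist")
a=cv2.resize(p["image"][60:260,250:390],None,fx=3,fy=3)
p=manip.read_camera("scene"); b=cv2.resize(p["image"][175:310,150:245],None,fx=3.8,fy=4.44)
h=min(len(a),len(b)); cv2.imwrite("pics/c11.png",np.hstack([a[:h],b[:h]]))
cv2.imwrite("pics/s11.png",p["image"])
E
```

```text
clock: 18.75
ee_pos: [0.5096, 0.1863, 0.059]
eef_rot: [3.141, -0.0, 1.767]
force: [-3.3, -0.8, 6.2]
gripper_width: 0.126
F [-2.24 -0.7   7.01] [0.28 0.4  0.39] pos [0.5096 0.1863 0.059 ] [3.1414 0.     1.7668] 11.648320644497664 [-0.26717641  0.72824403 -0.02690656] 19.0
```

View pics/c11.png

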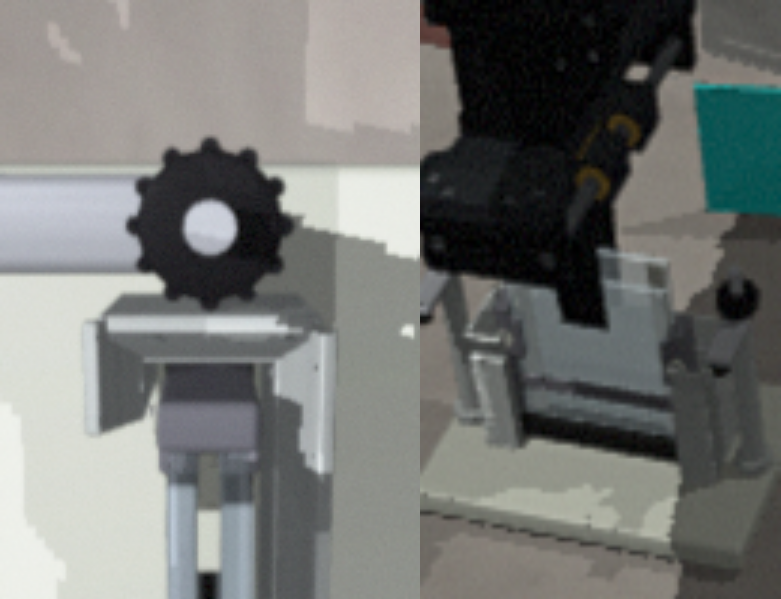

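View pics/s11.png

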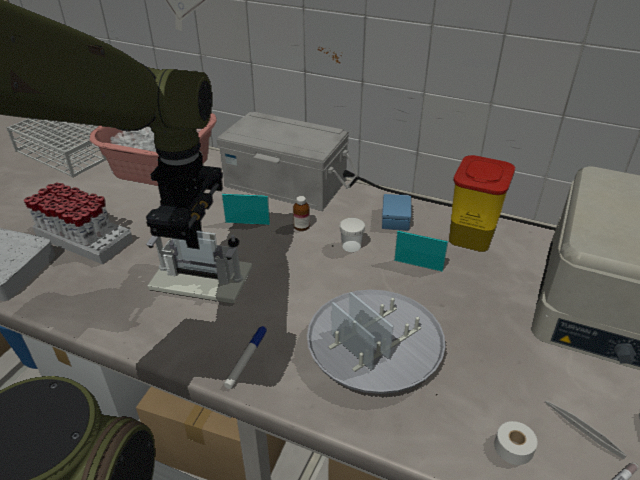

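```bash
python3 av.py; python3 - <<'E'
from station import manip
print(manip.hand_in())
E
python3 av.py
```

```text
F [-2.94 -0.77  6.58] [0.29 0.57 0.49] pos [0.5096 0.1863 0.059 ] [3.1415 0.     1.7668] 11.536177950950245 [-0.23455316  0.80659752 -0.00179402] 19.35
the job is handed in; nothing more can be done
None
the job is handed in; nothing more can be done
```

The job is handed in at about 19 s on the clock. The cassette is seated in the casting stand, still gripped and pressed on the gasket at about 9–9.5 N. No verdict was reported.

- **Grasp:** The first grip caught only the tall plate, with an opening of 3.9 mm where 12 mm was expected. In the pictures the real fingertips ended about 24 mm short of the stated TCP. I reopened, went 24 mm deeper and gripped both plates (11.7–12 mm), then lifted the cassette straight up.
- **Placing:** I turned the cassette about 38° and lined it up with the stand in the wrist camera. I lowered it between the channels with the shorter plate to the open front.
- **Pressing:** Contact showed up in the force at TCP z of about 63.6 mm, and I pressed in small steps to 59.0 mm. That is about 4.6 mm of gasket squeeze, and the force rose at close to 2 N per mm.
- **Last checks:**
  - The wrist read 6.6–7.0 N upward; adding the 2.5 N measured with the cassette hanging gives the 9–9.5 N.
  - The tool was upright and the opening steady at about 11.6 mm.
  - The last pictures show both single plates standing, and the bottle, cup and pen where they were.
- **Disagreements:**
  - A sideways force of about 2–3 N towards the front built up while pressing, so the cassette or a finger may be lightly touching the fence.
  - The wrist camera's depth looked about 8 mm off. I aligned the cassette relative to the stand within the same picture, so this should not matter.

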